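# Clamp the pepper mill in the worktop vice and loosen its head

### The arm

A 7-joint arm with a two-finger parallel gripper is mounted at the origin on a cart in front of the work surface, level with it; the furniture and walls round the work are solid. World frame = base frame: x ahead of the robot, y to its left, z up, the work surface at z = 0. Lengths are in mm, angles in rad, forces in N, time in s.
With the tool pointing down it reaches from about 400 to 900 mm from the base axis. Payload 5.6 kg.
Tool frame: the origin (TCP) lies midway between the tips of the shut fingers; the grasp point (between the pads) lies 19 mm behind it; z points along the fingers, y is the line along which they close (so a half turn about z gives the same grasp; the last joint's range is limited). The gripper opens to 92 mm and grips with 3 to 60 N. Pads are 20 mm wide; open, the fingers measure 128 mm over their backs; the gripper's body (75 mm by 189 mm) begins 69 mm behind the grasp point.
Start: joints at [-1.214, 0.468, -0.012, 1.603, 0.006, 1.071, -0.056], TCP at [253.043, 598.731, 214.592] pointing down, gripper open.
Joint ranges: [-2.53, 2.53], [-0.31, 2.02], [-1.57, 1.55], [0.28, 2.44], [-1.29, 4.43], [0.15, 1.84], [-2.92, 2.92]. Speed limits (rad/s): [2.57, 2.57, 3.14, 3.14, 3.14, 3.14, 3.14].

### API

Orientations are given as a rotation vector (axis times angle).
In Python, from cell import robot, grip, kin, viewer gives the robot as it stands. Calls block until the motion is done:
- robot.movep(position, orientation): joint-space move of the TCP to a pose.
- robot.servo_line(position, feed=150, rotation=None): straight line of the TCP; rotation=None keeps the orientation; feed is the mean speed in mm/s.
- robot.goto_joints(angles): joint-space move.
- grip(opening, newtons=None): opening from 0.0 (shut) to 1.0 (fully open); newtons is the grip in N (None keeps the last); returns when the fingers have stopped.
- robot.hold(seconds).
- kin.ik(position, orientation): joint angles nearest the present ones, or None.
- robot.observe(): the state.
- viewer.read_camera(name): name is "side" or "top"; returns the picture (480x640x3 uint8, red, green, blue); there is no depth.
- viewer.camera_info(name): a dict with "camera_matrix" (3x3 intrinsics, pixels), "R" (3x3) and "t" (3): a world point X has camera coordinates R X + t. Camera axes: x right, y down, z forward; pixel columns grow to the right and rows downward; lengths in mm; the calibration is good to about 2 mm. A picture is of the moment at which its call begins. camera_info takes no time and is no camera call.
A pose or a line that the arm cannot do raises robot.IKError and nothing moves.
- robot.job_done(): hands the job in; it is judged then, once.
Trained networks look in the newest picture that a camera, given by its name, has taken for a name from the list of things; names that differ only in an ending like _2 or _b are one class to them, and where a whole thing is asked for, a point or a joint stands for the part that bears it (a point fixed in the world has none). Each returns a list of dicts, best first, with "confidence" (0 to 1); they miss things now and then, are a little off and sometimes report something else, mostly with a low value. They report only what shows in the picture. A call takes as long as a camera call. They do not tell look-alikes from the thing itself.
- viewer.silhouettes(name, camera): "mask" (480x640 bool, what is visible of it).
- viewer.pinpoint(name, camera): "at" ([x, y, z] in mm, in the coordinates of the camera as it stood for that picture, good to about 4 mm: a listed point, or the origin of a listed thing).
The state is a dict: "t": time; "joints": joint angles; "joint_velocities": joint speeds; "joint_torque": joint torques, N m; "tcp_pos": TCP position; "tcp_rot": TCP orientation; "contact_force": force on the tool from outside, world axes, zero at the start; "wrist_torque": the same for the moment, N m; "grip_width": opening from 0.0 (shut) to 1.0 (fully open); "grip_force": force on a finger pad.
Only numpy, scipy, OpenCV 4.12 (cv2) and the standard library are available. Lean on these libraries where they do the work, as an engineer would, in place of code of your own. Each camera call takes 0.05 s, during which the arm holds its last target. There are 200 camera calls.

### The job

The pepper mill's head is stuck. Stand the pepper mill upright on the round deck of the vice, in the middle of its three open jaws, and let go; sweep the vice's red handle round anticlockwise (seen from above) until all three jaws grip the mill firmly; then turn the mill's wooden head anticlockwise by at least an eighth of a turn while the jaws hold its body, and let go, leaving the mill upright in the closed vice and the things around it where they stand.

Things in the scene. Friction and masses are not known exactly. Their poses are not given: they have to be found in the camera images.
- pepper_mill: loose dark-brown turned-wood pepper mill, 170 mm tall, 0.18 kg, standing upright. Origin at the centre of its underside, z up. Body: 58 mm diameter, up to 122 mm above the underside; above it the head. It stands either on the left or on the right of the vice, in free swap with the mug
- mill_centre (a point): point on the mill's axis half-way up, 85 mm above its underside
- mill_foot (a point): centre of the mill's underside
- mill_head (a point): centre of the mill's head, on the axis 141 mm above the underside: the head is a round wooden knob about 48 mm in diameter between 123 and 159 mm above the underside (a 12 mm wide steel nut on top reaches 170 mm). Gripping it from above across its diameter is the way to lift the mill and, later, to turn the head
- pepper_mill_head (a joint): turn of the head on the mill's body, rad, 0 at the start, grows anticlockwise seen from above; stiff (0.12 N m friction), so an unclamped mill would simply turn with its head
- vice: self-centring three-jaw vice fixed to the worktop: round dark steel foot 184 mm in diameter, ribbed steel sleeve (163 mm diameter) above it, and a round flat aluminium deck (152 mm diameter) whose top is 38 mm above the worktop. Origin at the centre of the underside, z up; -x of this frame is its front, about toward the robot
- vice_deck (a point): centre of the top of the deck, 38 mm above the worktop; the mill's underside belongs here. Axes as the vice
- sleeve (a joint): turn of the sleeve, rad, grows anticlockwise seen from above; 0 open, starts at 0 to 0.25. Each rad brings all three jaws 12.5 mm inward (faces 43 mm from the axis at 0). They meet the mill at about 1.15; from about 1.25 it is gripped firmly (12 to 16 N at the handle); stop at 1.5. Friction (about 5 N at the handle, more when fast) holds it where it is left; it springs back up to 0.15 rad, which is harmless
- handle (a point): middle of the upright red cylindrical grip of the sleeve's crank handle, 77 mm above the worktop. The grip is 24 mm in diameter, from 40 to 115 mm above the worktop, 120 mm from the vice's axis, on the robot's side; it circles the axis as the sleeve turns (pushed from left to right, toward -y). At sleeve value q it stands q - 0.55 rad anticlockwise from the vice's -x direction
- jaw_back: steel jaw with a smooth black nylon face, 30 mm wide, 45 mm tall above the deck, at the vice's +x side; slides radially, driven by the sleeve. Origin at the foot of the face
- jaw_left: like jaw_back, 120 degrees round toward the front left
- jaw_right: like jaw_back, at the front right
- tea_mug: cream mug 78x116x101 mm standing in the mill's other place; a bystander
- spice_1: red-capped spice jar 45x45x106 mm at the back right; a bystander
- spice_2: red-capped spice jar 45x45x106 mm; a bystander
- spice_3: red-capped spice jar 45x45x106 mm; a bystander
- onion: red onion, 84 mm; a bystander
Things that resemble listed ones, but are neither listed nor needed, are in the scene too. Leave any green look-alike of the pepper_mill alone.

How it is judged:
By the outcome, as a careful person would: the job done as asked, in the order asked, and still so for the second after the job is handed in, with the robot touching nothing.
It also fails if it takes over 72 s, if anything falls off the work surface, if the arm or the gripper's body presses on something with over 40 N, if the wrist force passes 120 N, or if a joint passes its speed limit or range.

## Working session

There is one attempt and no reset: what is moved stays moved. The work goes in short steps, each a Python script; the robot and the scene stay as the last script left them, time stands still between calls to the robot, and variables do not carry over. Pictures are saved under pics/ and viewed, at most 10 in all, crops included, and the job is handed in when it is done.

```bash
mkdir -p pics; ls; cat > h.py <<'E'
import numpy as np, cv2
from cell import robot, grip, kin, viewer
def shot(cam, fn=None):
    im=viewer.read_camera(cam)
    if fn: cv2.imwrite('pics/'+fn, im[:,:,::-1])
    return im
def w(p,cam):
    c=viewer.camera_info(cam); return np.array(c['R']).T@(np.array(p)-np.array(c['t']))
def px(X,cam):
    c=viewer.camera_info(cam); q=np.array(c['camera_matrix'])@(np.array(c['R'])@np.array(X)+np.array(c['t'])); return q[:2]/q[2]
def find(names,cam):
    for n in names:
        for d in viewer.pinpoint(n,cam)[:4]:
            X=w(d['at'],cam); print(cam,n,round(d['confidence'],2),X.round(0),px(X,cam).round(0))
E
python3 - <<'E'
from h import *
a=shot('top'); b=shot('side')
cv2.imwrite('pics/a.png',np.hstack([cv2.resize(a,(400,300)),cv2.resize(b,(400,300))])[:,:,::-1]); cv2.imwrite('pics/top.png',a[:,:,::-1]);cv2.imwrite('pics/side.png',b[:,:,::-1])
for c in('top','side'): find(['mill_foot','mill_head','vice_deck','handle','tea_mug','spice_1','onion'],c)
print(robot.observe())
E
```

```text
pics
top mill_foot 0.77 [566. 620.  -2.] [170. 186.]
top mill_foot 0.63 [429. 627.   4.] [148. 222.]
top mill_head 0.73 [427. 625. 141.] [134. 205.]
top mill_head 0.49 [425. 288. 141.] [241. 245.]
top mill_head 0.48 [559. 626. 140.] [155. 166.]
top vice_deck 0.87 [571. -45.  37.] [369. 251.]
top handle 0.66 [460.   2.  80.] [341. 275.]
top tea_mug 0.77 [ 470. -334.    6.] [451. 320.]
top spice_1 0.95 [ 662. -164.   -2.] [414. 242.]
top spice_1 0.8 [ 665. -231.   -1.] [436. 249.]
top spice_1 0.58 [ 656. -288.    1.] [453. 258.]
side mill_foot 0.9 [566. 626.   3.] [231. 368.]
side mill_foot 0.55 [432. 628.  -1.] [277. 389.]
side mill_foot 0.47 [433. 281.  -2.] [341. 305.]
side mill_head 0.71 [564. 617. 142.] [227. 322.]
side mill_head 0.7 [426. 623. 139.] [276. 342.]
side mill_head 0.61 [433. 289. 142.] [339. 265.]
side tea_mug 0.74 [ 474. -334.    2.] [398. 215.]
side onion 0.53 [431. 283.   0.] [341. 305.]
side onion 0.49 [ 579. -374.   -2.] [377. 207.]
{'t': 0.8, 'joints': array([-1.21399413,  0.4674445 , -0.01154469,  1.60269888,  0.00602229,
        1.07139386, -0.05629338]), 'joint_velocities': array([-0.00035342,  0.00106536,  0.00057961, -0.00131855,  0.00079165,
        0.00190614, -0.00031308]), 'joint_torque': array([-4.68762573e-04, -5.20336461e+01, -1.33178427e-02, -2.44053304e+01,
       -5.68913575e-02,  1.10329123e-02, -3.99045831e-06]), 'tcp_pos': array([253.08721842, 598.72226026, 214.62885445]), 'tcp_rot': array([6.23973574e-01, 3.07890437e+00, 1.20182202e-04]), 'contact_force': array([-0.60478864,  0.59217478,  0.3372296 ]), 'wrist_torque': array([ 0.02685258, -0.01412456,  0.04854015]), 'grip_force': 0.0, 'grip_width': 0.9963067031823114}
```

View pics/top.png

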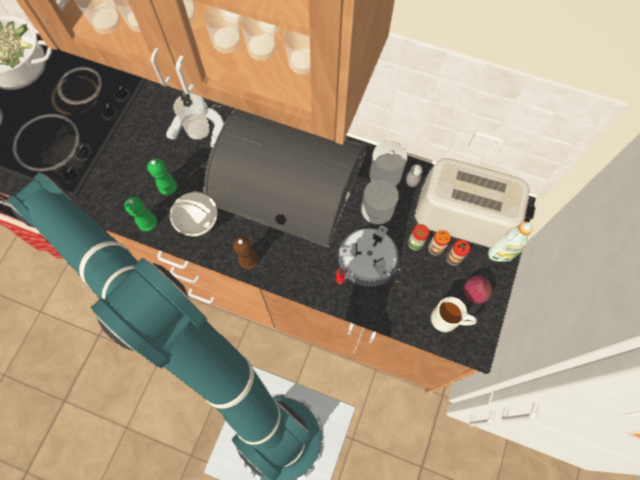

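View pics/side.png

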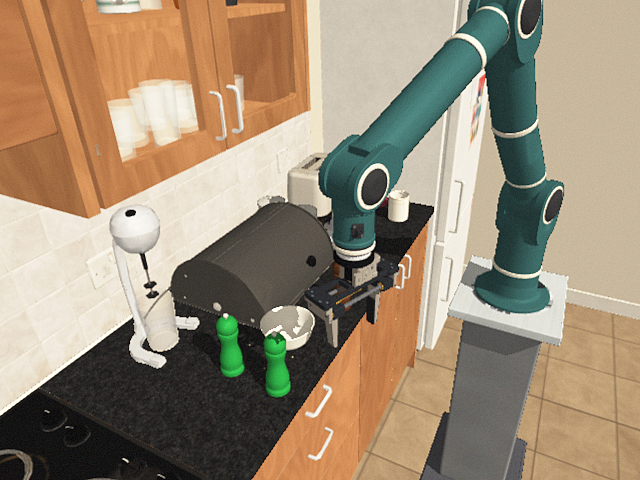

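The brown mill is at top px (245,252). The green look-alikes are at (162,178) and (140,214), and I'll leave both alone. Only the brown one, to the left of the vice, fits the description. I'll confirm it in a crop and measure the vice's yaw.

```bash
python3 - <<'E'
from h import *
a=shot('top')
cv2.imwrite('pics/crop.png',cv2.resize(a[190:310,210:410],(800,480),interpolation=cv2.INTER_CUBIC)[:,:,::-1])
find(['jaw_back','jaw_left','jaw_right','vice','vice_deck','handle','mill_head','mill_foot'],'top')
c=viewer.camera_info('top');K=np.array(c['camera_matrix']);R=np.array(c['R']);C=-R.T@np.array(c['t'])
def ray(u,v,z):
    d=R.T@np.linalg.inv(K)@[u,v,1]; return (C+d*(z-C[2])/d[2]).round(0)
print('cam',C,'bin',[ray(u,v,z) for u,v,z in [(330,245,0),(330,245,100),(205,190,0),(365,150,200)]])
for n in('pepper_mill','vice','handle'):
    for d in viewer.silhouettes(n,'top')[:3]:
        m=d['mask']; ys,xs=np.nonzero(m); print(n,d['confidence'],xs.min(),xs.max(),ys.min(),ys.max(),m.sum(),xs.mean(),ys.mean())
E
```

```text
top jaw_back 0.47 [608. -54.  41.] [376. 241.]
top jaw_back 0.42 [ 660. -164.   -2.] [414. 243.]
top jaw_left 0.6 [554. -10.  39.] [356. 252.]
top jaw_right 0.55 [542. -79.  39.] [376. 264.]
top vice 0.95 [570. -51.  -0.] [369. 256.]
top vice_deck 0.83 [572. -49.  38.] [370. 251.]
top handle 0.9 [458.   4.  78.] [340. 276.]
top handle 0.46 [567. -47.  -1.] [368. 257.]
top mill_head 0.72 [561. 623. 141.] [156. 166.]
top mill_head 0.66 [425. 287. 141.] [241. 245.]
top mill_head 0.56 [423. 623. 143.] [133. 206.]
top mill_foot 0.78 [563. 623.   0.] [168. 186.]
top mill_foot 0.74 [431. 286.  -0.] [249. 259.]
top mill_foot 0.61 [428. 630.   1.] [147. 222.]
top mill_foot 0.37 [570. -47.   0.] [368. 256.]
cam [  24.97785048  -98.56096118 1558.00404038] bin [array([561.,  73.,   0.]), array([527.,  62., 100.]), array([593., 509.,   0.]), array([797.,  59., 200.])]
pepper_mill 0.73 148 176 159 194 614 161.79315960912052 176.40390879478826
pepper_mill 0.6 233 257 237 268 527 245.3415559772296 252.4933586337761
pepper_mill 0.57 125 156 197 230 628 140.71496815286625 213.94426751592357
vice 0.87 337 399 225 285 2939 367.76080299421574 257.13576046274244
vice 0.58 232 257 237 268 545 244.94311926605505 252.41284403669724
handle 0.8 337 380 261 282 289 351.560553633218 275.1280276816609
```

View pics/crop.png

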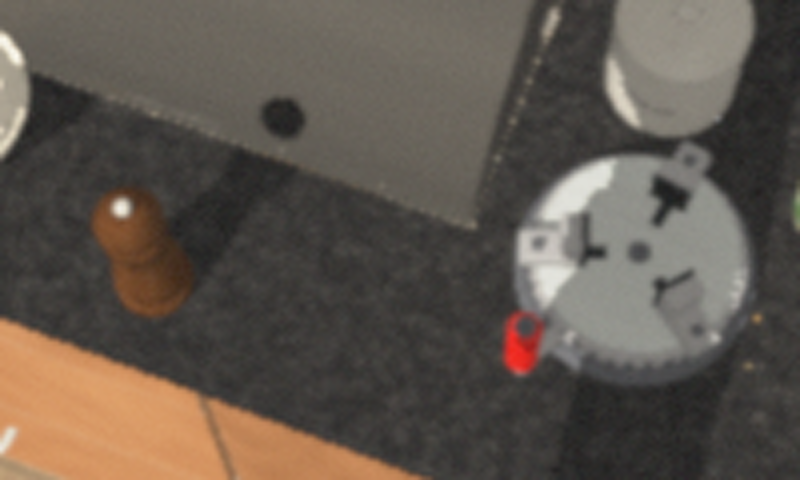

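The crop shows the dark-brown mill, with its nut at full px (240.5,241.8). The vice's deck hole is at (369.5,253) and the red handle at (340,276). I'll pick up the mill now.

```bash
cat >> h.py <<'E'
from scipy.spatial.transform import Rotation as Rot
def ori(th):
    c,s=np.cos(th),np.sin(th); return Rot.from_matrix(np.array([[-s,c,0],[c,s,0],[0,0,-1]]).T).as_rotvec()
def ray(u,v,z,cam='top'):
    c=viewer.camera_info(cam);K=np.array(c['camera_matrix']);R=np.array(c['R']);C=-R.T@np.array(c['t'])
    d=R.T@np.linalg.inv(K)@[u,v,1]; return C+d*(z-C[2])/d[2]
def st(): 
    o=robot.observe(); print('t%.1f'%o['t'],o['tcp_pos'].round(1),'F',o['contact_force'].round(1),'M',o['wrist_torque'].round(2),'g',round(o['grip_width'],3),round(o['grip_force'],1),'j7',o['joints'][6].round(2)); return o
E
sed -i 's/^def ori/def ori/' h.py
python3 - <<'E'
from h import *
print('nut',ray(240.5,241.75,170),'deck',ray(369.5,253,38),'cupb',ray(320,135,450),'hand top',ray(341.5,272,115))
print('ori check',Rot.from_rotvec(ori(0.5)).as_matrix().round(2).tolist())
p=robot.observe()['tcp_pos']
m=np.array([427,286])
robot.servo_line([p[0],p[1],330],feed=200)
robot.movep([*m,300],ori(-0.5)); st()
a=shot('top','t2.png'); b=shot('side','s2.png')
find(['mill_head','mill_foot'],'side'); find(['mill_head','mill_foot','handle','vice_deck'],'top')
E
```

```text
nut [424.35164714 285.23860217 170.        ] deck [566.51608521 -48.91321428  38.        ] cupb [655.12826477 141.96514434 450.        ] hand top [458.73835785   2.73934149 115.        ]
ori check [[-0.48, 0.88, -0.0], [0.88, 0.48, 0.0], [0.0, -0.0, -1.0]]
t3.5 [426.5 287.1 299.7] F [-0.8  0.5 -0.4] M [-0.03  0.04 -0.02] g 0.999 0.0 j7 -1.09
side mill_head 0.94 [564. 618. 141.] [227. 323.]
side mill_head 0.77 [432. 287. 141.] [340. 265.]
side mill_head 0.64 [428. 625. 141.] [275. 342.]
side mill_foot 0.98 [568. 622.   2.] [232. 367.]
side mill_foot 0.91 [430. 628.   0.] [278. 388.]
side mill_foot 0.72 [435. 281.  -3.] [340. 305.]
top mill_head 0.7 [559. 624. 141.] [155. 166.]
top mill_head 0.66 [422. 288. 139.] [241. 246.]
top mill_head 0.54 [424. 624. 143.] [133. 205.]
top mill_foot 0.97 [429. 631.   2.] [147. 222.]
top mill_foot 0.93 [562. 622.  -1.] [169. 187.]
top mill_foot 0.7 [428. 284.   1.] [249. 260.]
top mill_foot 0.51 [607. -51.  39.] [375. 241.]
top handle 0.71 [461.   3.  81.] [341. 275.]
top vice_deck 0.76 [569. -48.  38.] [370. 252.]
```

View pics/s2.png

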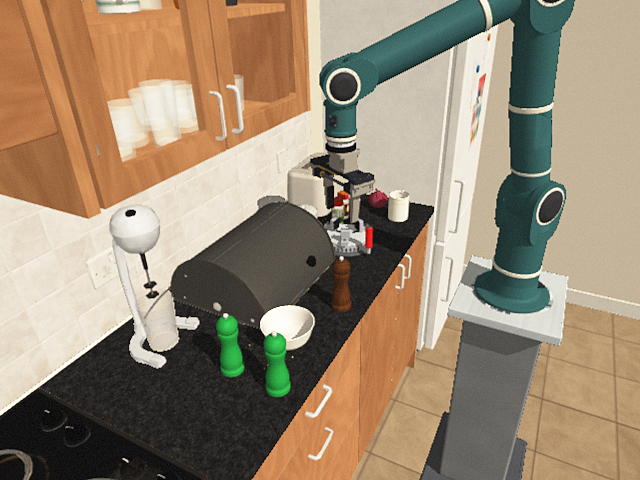

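The side view shows the brown mill at (340,285), clear of the bin and below the gripper. I'll grasp it and carry it over.

```bash
python3 - <<'E'
from h import *
robot.servo_line([428,285.5,122],feed=120); st()
grip(0.3,25); o=st()
robot.servo_line([428,285.5,285],feed=150); o=st()
robot.servo_line([430,-30,285],feed=200,rotation=ori(-0.9))
robot.servo_line([569.5,-48,285],feed=120); st()
robot.hold(0.3)
a=shot('top'); b=shot('side')
find(['mill_head','mill_foot'],'side'); find(['mill_head','mill_foot','vice_deck','vice'],'top')
cv2.imwrite('pics/c3.png',np.hstack([cv2.resize(x[y:y+160,u:u+160],(400,400),interpolation=cv2.INTER_CUBIC) for x,u,y in((a,290,170),(b,265,130))])[:,:,::-1])
E
```

```text
t5.5 [428.4 285.8 122.6] F [ 0.1 -0.2  1.3] M [-0.1   0.19  0.02] g 0.997 0.0 j7 -0.99
t6.3 [428.3 285.4 122. ] F [ 0.6 -0.1  0.8] M [-0.15 -0.13  0.05] g 0.51 25.0 j7 -0.99
t7.5 [427.4 285.2 284. ] F [ 0.5 -0.4 -1.4] M [-0.08  0.1   0.03] g 0.51 25.0 j7 -1.08
t10.5 [569.  -47.9 285.1] F [-0.1 -0.6 -1.6] M [-0.05  0.12  0.01] g 0.51 25.0 j7 -0.67
side mill_head 0.93 [428. 625. 143.] [275. 341.]
side mill_head 0.74 [566. 617. 143.] [226. 321.]
side mill_head 0.58 [572. -48. 304.] [345. 162.]
side mill_foot 0.88 [569. 624.   2.] [231. 367.]
side mill_foot 0.86 [435. 627.   1.] [276. 387.]
side mill_foot 0.68 [573. -49. 159.] [345. 203.]
top mill_head 0.73 [566. -48. 303.] [378. 219.]
top mill_head 0.7 [561. 622. 143.] [156. 166.]
top mill_head 0.62 [424. 623. 144.] [133. 205.]
top mill_head 0.47 [ 576. -372.    1.] [473. 291.]
top mill_foot 0.72 [564. 619.  -5.] [170. 187.]
top mill_foot 0.68 [429. 628.  -0.] [148. 222.]
top mill_foot 0.63 [571. -48. 164.] [374. 236.]
top mill_foot 0.28 [ 653. -287.    1.] [452. 258.]
top vice_deck 0.55 [572. -48.  38.] [370. 251.]
top vice 0.72 [567. -50.  -2.] [369. 257.]
```

View pics/c3.png

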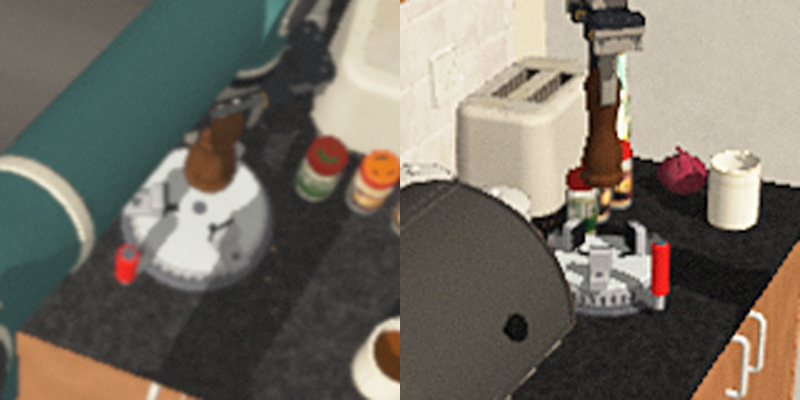

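The picture shows the mill hanging upright over the deck. In the left half the foot is at (208,185) and the deck hole at (200,208). I'll lower it until contact and release.

```bash
python3 - <<'E'
from h import *
P=[569.5,-48]
robot.servo_line([*P,175],feed=100); z=172; f0=st()['contact_force'][2]
while z>154:
    robot.servo_line([*P,z],feed=25); f=robot.observe()['contact_force'][2]
    if f-f0>4: break
    z-=2
print('contact z',z); st()
grip(0.85); robot.hold(0.2); st()
robot.servo_line([*P,270],feed=150)
robot.servo_line([430,-30,270],feed=200,rotation=ori(-1.74)); st()
a=shot('top'); b=shot('side')
find(['mill_head','mill_foot'],'side'); find(['mill_head','mill_foot','vice_deck','handle','handle','vice'],'top')
cv2.imwrite('pics/c4.png',np.hstack([cv2.resize(x[y:y+160,u:u+160],(400,400),interpolation=cv2.INTER_CUBIC) for x,u,y in((a,290,170),(b,265,130))])[:,:,::-1])
E
```

```text
t12.5 [570.  -48.1 175.7] F [-0.5 -0.2 -2.8] M [-0.01  0.13  0.05] g 0.507 25.0 j7 -0.58
contact z 158
t14.5 [570.9 -48.2 159.8] F [-0.9 -0.1  9.3] M [0.06 0.46 0.01] g 0.508 25.0 j7 -0.56
t15.3 [569.5 -48.  158. ] F [-0.7  0.5 -0.4] M [-0.08  0.14 -0.01] g 0.851 0.0 j7 -0.56
t17.4 [430.2 -30.1 269.8] F [ 0.2 -0.1 -0.1] M [-0.03  0.14 -0.01] g 0.853 0.0 j7 -1.74
side mill_head 0.72 [565. 617. 141.] [227. 322.]
side mill_head 0.65 [429. 624. 143.] [275. 341.]
side mill_head 0.47 [572. -47. 178.] [345. 198.]
side mill_foot 0.96 [569. 625.   3.] [231. 368.]
side mill_foot 0.68 [574. -49.  35.] [345. 234.]
side mill_foot 0.58 [431. 628.  -2.] [278. 389.]
top mill_head 0.67 [421. 625. 143.] [132. 206.]
top mill_head 0.58 [558. 624. 140.] [155. 167.]
top mill_head 0.55 [563. -47. 177.] [373. 237.]
top mill_foot 0.93 [425. 630.   2.] [146. 223.]
top mill_foot 0.56 [564. 625.  -2.] [168. 186.]
top mill_foot 0.47 [570. -49.  37.] [370. 252.]
top vice_deck 0.68 [572. -46.  38.] [369. 251.]
top vice 0.85 [569. -53.   1.] [370. 257.]
```

View pics/c4.png

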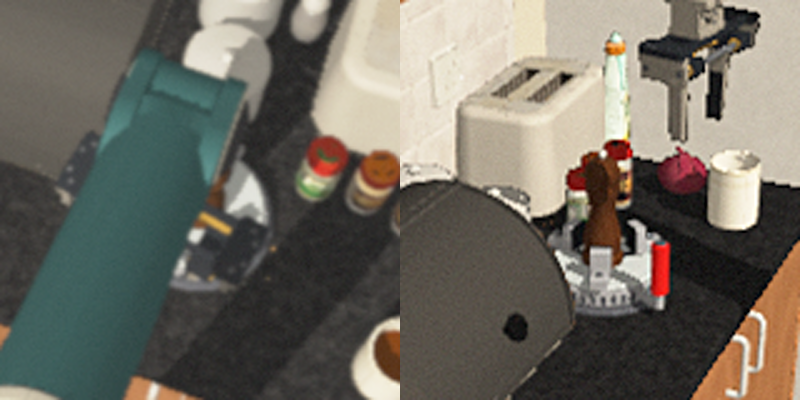

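The mill stands upright in the middle of the open jaws: right half (603,210), with the red handle at (660,275). Now the handle.

```bash
python3 - <<'E'
from h import *
C=np.array([570,-48.]); H=np.array([459.5,3.]); d=H-C; a0=np.arctan2(d[1],d[0]); r=120
print(a0)
P=lambda a:C+r*np.array([np.cos(a),np.sin(a)])
robot.servo_line([*P(a0),200],feed=200)
grip(0.7)
robot.servo_line([*P(a0),78],feed=100); st()
grip(0.1,25); st()
i=0
for k in range(1,40):
    dl=0.04*k
    a=a0+dl
    robot.servo_line([*P(a),78],feed=40,rotation=ori(-1.74+0.75*dl))
    o=robot.observe(); f=o['contact_force']; ft=-(f[0]*-np.sin(a)+f[1]*np.cos(a)); fr=f[0]*np.cos(a)+f[1]*np.sin(a)
    print(round(dl,2),'t%.1f ft %.1f fr %.1f fz %.1f g %.3f'%(o['t'],ft,fr,f[2],o['grip_width']))
    if (ft>15 and dl>0.85) or ft>22 or dl>=1.2: break
st()
E
```

```text
2.7091848780192556
t20.2 [461.5   2.3  78.5] F [ 0.6  0.2 -0.8] M [ 0.02  0.12 -0.02] g 0.697 0.0 j7 -1.4
t20.9 [461.1   2.4  78. ] F [-0.8  0.6  1.2] M [0.14 0.22 0.02] g 0.257 25.0 j7 -1.4
0.04 t21.2 ft 3.7 fr 0.5 fz -0.4 g 0.259
0.08 t21.4 ft 5.8 fr 2.0 fz 0.6 g 0.254
0.12 t21.7 ft 5.1 fr 1.5 fz 1.5 g 0.255
0.16 t22.0 ft 5.8 fr 1.6 fz 1.8 g 0.262
0.2 t22.2 ft 6.5 fr 2.4 fz 3.1 g 0.253
0.24 t22.5 ft 7.0 fr 3.3 fz 2.5 g 0.255
0.28 t22.8 ft 7.0 fr 3.7 fz 5.5 g 0.257
0.32 t23.0 ft 7.4 fr 4.5 fz 5.9 g 0.254
0.36 t23.3 ft 7.5 fr 5.1 fz 7.2 g 0.257
0.4 t23.6 ft 8.3 fr 4.3 fz 8.4 g 0.259
0.44 t23.8 ft 7.7 fr 6.0 fz 9.4 g 0.256
0.48 t24.1 ft 8.1 fr 5.5 fz 10.6 g 0.258
0.52 t24.4 ft 7.5 fr 6.8 fz 11.5 g 0.259
0.56 t24.6 ft 7.4 fr 6.9 fz 10.6 g 0.252
0.6 t24.9 ft 7.0 fr 7.2 fz 13.5 g 0.259
0.64 t25.2 ft 8.0 fr 8.1 fz 13.4 g 0.254
0.68 t25.4 ft 7.0 fr 7.3 fz 13.9 g 0.256
0.72 t25.7 ft 7.7 fr 7.9 fz 13.8 g 0.253
0.76 t26.0 ft 8.4 fr 8.0 fz 14.2 g 0.257
0.8 t26.2 ft 7.4 fr 8.6 fz 13.5 g 0.256
0.84 t26.5 ft 7.2 fr 8.0 fz 13.1 g 0.254
0.88 t26.8 ft 6.9 fr 8.7 fz 13.8 g 0.259
0.92 t27.0 ft 7.9 fr 8.1 fz 14.0 g 0.256
0.96 t27.3 ft 10.8 fr 8.9 fz 17.1 g 0.256
1.0 t27.6 ft 14.8 fr 8.9 fz 21.4 g 0.257
1.04 t27.8 ft 20.0 fr 8.8 fz 25.7 g 0.257
t27.8 [ 464.1 -112.9   77.5] F [-18.6  11.4  25.7] M [2.32 3.98 0.19] g 0.257 25.1 j7 -0.49
```

Jaw contact came at Δ≈0.94, which is q≈1.15. I'll push a little further, let go, and check.

```bash
python3 - <<'E'
from h import *
C=np.array([570,-48.]); a0=2.709; r=120
P=lambda a:C+r*np.array([np.cos(a),np.sin(a)])
for dl in (1.07,1.1):
    a=a0+dl
    robot.servo_line([*P(a),78],feed=25,rotation=ori(-1.74+0.75*dl))
    f=robot.observe()['contact_force']; ft=(f[0]*np.sin(a)-f[1]*np.cos(a)); print(dl,ft,f)
    if ft>26: break
robot.hold(0.3); st(); grip(0.7); robot.hold(0.2); o=st()
robot.servo_line([*o['tcp_pos'][:2],280],feed=180); st()
robot.servo_line([440,-200,300],feed=250)
a=shot('top'); b=shot('side')
find(['mill_head','mill_foot'],'side'); find(['mill_head','mill_foot','handle','jaw_back','jaw_left','jaw_right'],'top')
find(['handle'],'side')
cv2.imwrite('pics/c5.png',np.hstack([cv2.resize(x[y:y+160,u:u+160],(400,400),interpolation=cv2.INTER_CUBIC) for x,u,y in((a,290,170),(b,265,130))])[:,:,::-1])
E
```

```text
1.07 24.500174830532387 [-22.07178018  14.14182041  28.81665283]
1.1 29.071342300738728 [-24.41021511  17.7770327   31.67333833]
t28.7 [ 466.  -115.9   77.3] F [-24.6  18.1  31.7] M [3.85 5.37 0.08] g 0.258 25.1 j7 -0.44
t29.7 [ 475.7 -122.5   78. ] F [-1.4  0.5 -0.9] M [0.07 0.55 0.04] g 0.7 0.8 j7 -0.44
t30.9 [ 475.2 -122.4  279.2] F [-1.  -0.1 -0. ] M [-0.04  0.13  0.03] g 0.701 0.0 j7 -0.65
side mill_head 0.65 [567. 618. 145.] [225. 321.]
side mill_head 0.55 [571. -47. 178.] [345. 198.]
side mill_foot 0.8 [574. -53.  36.] [345. 234.]
side mill_foot 0.69 [567. 623.   1.] [232. 368.]
side mill_foot 0.66 [430. 626.   2.] [278. 387.]
top mill_head 0.79 [559. 622. 143.] [156. 166.]
top mill_head 0.51 [422. 625. 144.] [132. 205.]
top mill_foot 0.81 [565. 622.  -1.] [169. 186.]
top mill_foot 0.8 [571. -48.  38.] [370. 251.]
top mill_foot 0.59 [427. 631.   3.] [146. 222.]
top handle 0.24 [550. -69.  39.] [374. 260.]
top jaw_back 0.58 [598. -47.  38.] [372. 244.]
top jaw_back 0.47 [568. -51. 122.] [373. 243.]
top jaw_left 0.69 [560. -18.  40.] [359. 251.]
top jaw_right 0.43 [548. -69.  37.] [374. 261.]
side handle 0.77 [ 464. -102.   81.] [380. 223.]
```

View pics/c5.png

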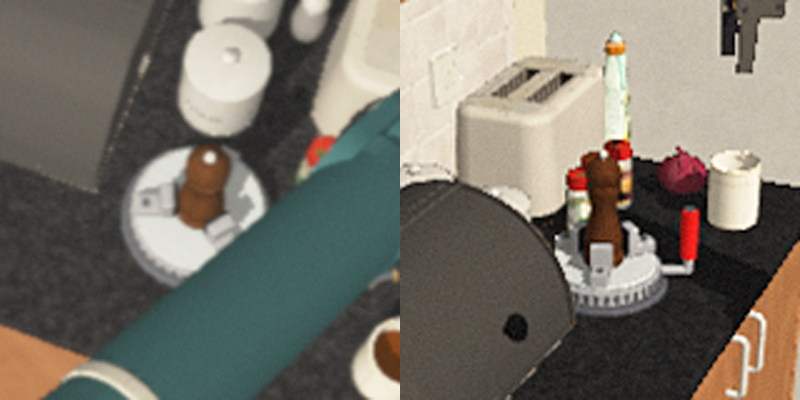

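The picture shows the mill upright at right half (603,210), all three jaws closed on it, and the handle swung to (690,235). Now I'll turn the head.

```bash
python3 - <<'E'
from h import *
P=[570,-48]
robot.servo_line([*P,285],feed=220,rotation=ori(-0.9))
grip(0.9)
robot.servo_line([*P,161],feed=120); st()
grip(0.3,40); robot.hold(0.2); st()
for th in np.linspace(-0.9,0.3,7)[1:]:
    robot.servo_line([*P,161],feed=20,rotation=ori(th)); o=st()
robot.hold(0.2); st()
E
```

```text
t34.7 [570.6 -48.1 161.7] F [ 0.2  0.6 -1.3] M [-0.06  0.13 -0.09] g 0.903 0.0 j7 -0.66
t35.5 [570.2 -48.1 161.1] F [ 0.1  0.4 -0.1] M [-0.15  0.09  0.01] g 0.505 40.0 j7 -0.66
t35.9 [570.  -48.  161.1] F [-0.2 -0.1  1.8] M [0.01 0.18 0.11] g 0.501 40.0 j7 -0.48
t36.2 [569.8 -47.8 161.1] F [-2.   0.4  3.8] M [0.19 0.51 0.09] g 0.501 40.0 j7 -0.31
t36.6 [569.7 -47.8 161.1] F [-2.8  1.6  6.1] M [0.28 0.84 0.09] g 0.504 40.0 j7 -0.13
t36.9 [569.4 -47.8 161.1] F [-3.2  2.3  5.6] M [0.26 1.08 0.11] g 0.503 40.0 j7 0.05
t37.3 [569.1 -47.9 161.1] F [-5.   1.8  6. ] M [0.12 1.26 0.14] g 0.504 40.0 j7 0.23
t37.6 [568.9 -48.  161.1] F [-4.9  0.1  7.9] M [-0.02  1.45  0.11] g 0.503 40.0 j7 0.41
t37.8 [568.9 -48.  161.1] F [-5.   1.1  7.2] M [-0.01  1.46  0.13] g 0.504 40.0 j7 0.41
```

The wrist moment stayed steady at about 0.12 N m through 1.2 rad. That matches the head joint's friction, so the head turned while the body was held. I'll let go, retreat and check.

```bash
python3 - <<'E'
from h import *
grip(0.9); st()
robot.servo_line([569,-48,290],feed=130)
robot.servo_line([430,200,320],feed=250); st()
a=shot('top'); b=shot('side')
find(['mill_head','mill_foot'],'side'); find(['mill_head','mill_foot','handle','jaw_back','jaw_left','jaw_right','tea_mug','spice_1'],'top')
find(['handle'],'side')
cv2.imwrite('pics/c6.png',np.hstack([cv2.resize(x[y:y+200,u:u+200],(400,400),interpolation=cv2.INTER_CUBIC) for x,u,y in((a,300,150),(b,245,130))])[:,:,::-1])
E
```

```text
t38.5 [570. -48. 161.] F [ 0.6 -0.6  0.1] M [-0.02  0.03 -0.01] g 0.897 0.0 j7 0.42
t40.9 [430.4 198.9 319.8] F [ 0.1 -0.3  0.1] M [-0.1  -0.01  0.03] g 0.898 0.0 j7 -0.21
side mill_head 0.93 [428. 623. 142.] [275. 341.]
side mill_head 0.7 [573. -47. 180.] [345. 197.]
side mill_head 0.61 [564. 617. 143.] [227. 322.]
side mill_head 0.31 [ 661. -292.   -2.] [351. 211.]
side mill_foot 0.9 [576. -52.  35.] [345. 234.]
side mill_foot 0.88 [431. 625.   1.] [278. 387.]
side mill_foot 0.74 [566. 625.   4.] [232. 368.]
top mill_head 0.71 [564. -45. 178.] [372. 236.]
top mill_head 0.7 [559. 623. 142.] [155. 166.]
top mill_head 0.55 [428. 628. 143.] [133. 204.]
top mill_head 0.25 [ 459. -103.   77.] [376. 289.]
top mill_foot 0.62 [570. -47.  36.] [369. 252.]
top mill_foot 0.59 [563. 622.  -1.] [169. 187.]
top mill_foot 0.58 [428. 626.   2.] [148. 223.]
top handle 0.91 [ 464. -106.   80.] [378. 287.]
top jaw_back 0.68 [565. -49. 178.] [374. 237.]
top jaw_back 0.46 [594. -50.  41.] [373. 245.]
top jaw_back 0.26 [557. -20.  39.] [359. 252.]
top jaw_left 0.57 [560. -19.  37.] [359. 251.]
top jaw_right 0.67 [553. -69.  40.] [374. 259.]
top tea_mug 0.57 [ 473. -335.    4.] [452. 319.]
top spice_1 0.81 [ 660. -166.    0.] [415. 243.]
top spice_1 0.77 [ 655. -287.   -2.] [453. 258.]
top spice_1 0.62 [ 665. -230.   -1.] [435. 249.]
top spice_1 0.58 [565. -44. 179.] [372. 236.]
side handle 0.72 [ 464. -105.   79.] [380. 223.]
```

View pics/c6.png

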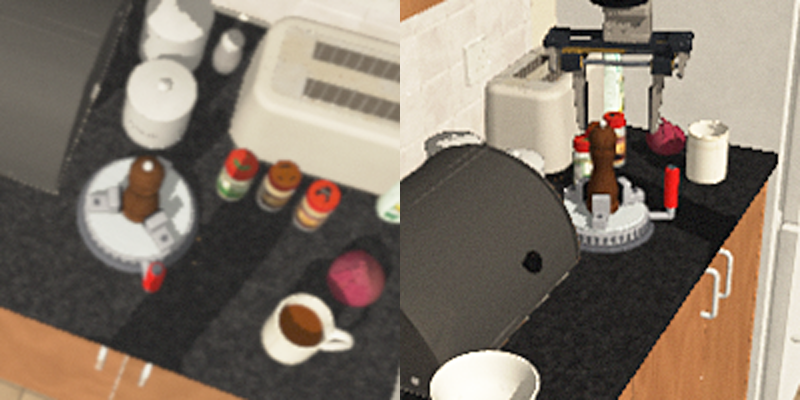

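The picture shows the mill upright in the closed jaws: left half (143,190), right half (602,165). The mug, spice jars and onion haven't moved, and the robot is clear of everything. I'm handing it in.

```bash
python3 - <<'E'
from h import *
print(robot.job_done())
E
```

```text
the job is handed in; nothing more can be done
None
```

I handed the job in at about 41 s: the mill stands upright in the closed vice, and I turned its head about 1.2 rad anticlockwise, judged from the gripper's turn and a steady 0.12 N m wrist moment. The handle sprang back about 0.1 rad after I let go, and nothing around the vice looks moved.

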